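# Rebuild a keyed belt-drive spindle on the workshop bench

## Task

Put the belt drive back together on the upright spindle: stand the loose key fully down in the spindle's slot, slide the pulley over it with its keyway on the key until it sits on the shoulder, then stack the thick spacer, the thin clamp ring and last the cap, every part lying flat and fully home before the next goes on. Leave the offcut, the glue bottle, the pencil pot and the screwdriver where they are.

Things in the scene. Friction and masses are not known exactly. Their poses are not given: they have to be found in the camera images.
- spindle: Fixed upright drive spindle. Origin: centre of its underside on the bench; z up, key slot on its +x side. Grey foot plate 120 (x) x 110 (y) x 12 mm; dark shoulder, 68 mm diameter, up to z = 36 mm; bright shaft, 32 mm diameter, up to z = 50 mm; stud of 12 mm diameter up to z = 114 mm, its last 7 mm tapering to 4 mm. The slot is cut down the shaft's side and on into the shoulder
- slot (a point): Centre of the key slot's floor: 16 mm out from the spindle's axis along its +x, 16 mm above the bench; axes as the spindle's. The slot is 12.4 mm wide (y) and runs from 8.8 to 23.2 mm from the axis (x); above the shoulder it is an open groove in the shaft. The key's origin belongs here
- shoulder (a point): Point on the spindle's axis at the height of the shoulder's top, 36 mm above the bench; axes as the spindle's. The pulley's origin belongs here
- key: Loose steel bar key, 12 (x) x 10 (y) x 54 (z) mm, ends bevelled 2 mm, the same turned by half a turn. Origin: centre of its lower end. It starts upright in the key block, its underside 12 mm above the bench, 38 mm of it showing. In the slot its x lies along the spindle's x and its top 20 mm stand above the shaft
- keyblock: Fixed block of darker wood, 70 (x) x 56 (y) x 28 (z) mm, with a hole 14 x 12 x 16 mm deep at its middle for the key. Origin: centre of its underside
- pulley: Loose aluminium V-belt pulley, 0.3 kg. Origin: centre of its underside, z up. Grooved flange of 90 mm diameter, 16 mm high, then a round boss of 60 mm diameter up to z = 38 mm (grip here). Through bore 35 mm, with a keyway 14 mm wide on its +x side reaching 25 mm from the axis. Seated, its +x points along the spindle's +x and its top is 74 mm above the bench
- spacer: Loose thick dark steel ring: 50 mm outer diameter, 15.6 mm bore, 16 mm high. Origin: centre of its underside. Seated on the pulley's boss its underside is 74 mm above the bench
- clampring: Loose thin bright steel ring: 60 mm outer diameter, 15.6 mm bore, 10 mm high. Origin: centre of its underside. Seated on the spacer its underside is 90 mm above the bench
- cap: Loose dark steel knurled cap, 37 mm diameter, 30 mm high, with a blind bore of 15.6 mm, 17 mm deep, in its underside. Origin: centre of its underside. It is pushed on, not screwed. Seated on the clamp ring its underside is 100 mm above the bench
- offcut: Bystander: loose pale wooden offcut 100 (x) x 42 (y) x 26 (z) mm. Origin: centre of its underside. Not to be disturbed
- glue: Bystander: standing white glue bottle with a red cap, 52 mm diameter, 120 mm high. Origin: centre of its underside. Not to be disturbed
- pencilpot: Bystander: square black pencil pot 70 x 70 x 85 mm with pencils up to 145 mm high. Origin: centre of its underside. Not to be disturbed
- screwdriver: Bystander: screwdriver lying on the bench, 180 mm long along its x, 26 mm thick, handle to -x. Origin: under its middle. Not to be disturbed

How it is judged:
On the way, in this order (a step that is already met when the one before it is completed fails the run):
1. the key stands fully down in the spindle's slot (x of key in the frame of slot between -0.003 and 0.003 m and y of key in the frame of slot between -0.003 and 0.003 m and z of key in the frame of slot between -0.003 and 0.003 m and angle between key's own z axis and vertical below 0.15 rad), for 0.2 s.
2. the pulley sits on the shoulder, its keyway on the key (all of step 1 and z of pulley in the frame of spindle between 0.033 and 0.039 m and horizontal distance between pulley and shoulder below 0.004 m and angle between pulley's own z axis and vertical below 0.06 rad and angle between the x axis of pulley and the x axis of spindle, either way round below 0.25 rad), for 0.2 s.
3. the spacer lies flat on the pulley's boss, round the stud (all of step 2 and z of spacer in the frame of spindle between 0.071 and 0.077 m and horizontal distance between spacer and shoulder below 0.004 m and angle between spacer's own z axis and vertical below 0.06 rad), for 0.2 s.
4. the clamp ring lies flat on the spacer, round the stud (all of step 3 and z of clampring in the frame of spindle between 0.087 and 0.093 m and horizontal distance between clampring and shoulder below 0.004 m and angle between clampring's own z axis and vertical below 0.06 rad), for 0.2 s.
5. the cap sits on the clamp ring, over the stud (all of step 4 and z of cap in the frame of spindle between 0.097 and 0.103 m and horizontal distance between cap and shoulder below 0.004 m and angle between cap's own z axis and vertical below 0.06 rad), for 0.2 s.
At the end, for the whole second after the job is handed in: Key in the slot (each axis within 3 mm, tilt under 0.15 rad); pulley, spacer, clamp ring, cap stacked on it, undersides within 3 mm of 36, 74, 90, 100 mm above the bench, within 4 mm of the axis, tilt under 0.06 rad, keyway within 0.25 rad; all released and at rest (all of step 5 and linear speed of each of key, pulley, spacer, clampring, cap below 0.02 m/s); the robot touches nothing.
It fails at once if the glue bottle is shifted by more than 25 mm or tipped (distance of glue from where it was at the start of the episode above 0.025 m or angle between glue's own z axis and vertical above 0.4 rad).
It fails at once if the pencil pot is shifted by more than 25 mm or tipped (distance of pencilpot from where it was at the start of the episode above 0.025 m or angle between pencilpot's own z axis and vertical above 0.4 rad).
It fails at once if the screwdriver is shifted by more than 25 mm (distance of screwdriver from where it was at the start of the episode above 0.025 m).
It fails at once if the offcut is shifted by more than 25 mm or tipped (distance of offcut from where it was at the start of the episode above 0.025 m or angle between offcut's own z axis and vertical above 0.4 rad).
It also fails if it takes over 72 s, if anything falls off the work surface, if the arm or the gripper's body presses on something with over 40 N, if the wrist force passes 120 N, or if a joint passes its speed limit or range.

## Robot

A 6-joint arm with a two-finger parallel gripper is mounted at the origin on the work surface. World frame = base frame: x ahead of the robot, y to its left, z up, the work surface at z = 0. Lengths are in m, angles in rad, forces in N, time in s.
With the tool pointing down it reaches from about 0.35 to 0.725 m from the base axis. Payload 4.3 kg.
Tool frame: the origin (TCP) lies midway between the tips of the shut fingers; the grasp point (between the pads) lies 19 mm behind it (ctrl.grasp_offset is the distance from the TCP to the grasp point, in m); z points along the fingers, y is the line along which they close (so a half turn about z gives the same grasp; the last joint's range is limited). The gripper opens to 85 mm and grips with 20 to 120 N. Pads are 22 mm wide; open, the fingers measure 114 mm over their backs; the gripper's body (76 mm by 85 mm) begins 54 mm behind the grasp point. The pads swing forward as they close: fully open they stand 13 mm farther back than shut.
Start: joints at [-1.38, 0.377, 0.081, 1.274, 0, 1.46], TCP at [0.17, -0.549, 0.231] pointing down, gripper open.
Joint ranges: [-2.72, 2.72], [-0.84, 1.66], [-1.02, 1.22], [-1.77, 2.12], [-1.37, 1.28], [-3.14, 3.14]. Speed limits (rad/s): [2.57, 2.57, 3.14, 3.14, 3.14, 3.14].

## Interface

Orientations are given as a 3x3 rotation matrix whose columns are the frame's x, y, z axes.
In Python, from bench import ctrl gives the robot as it stands. Calls block until the motion is done:
- ctrl.movep(position, orientation): joint-space move of the TCP to a pose.
- ctrl.servo_line(position, ori=None, speed=0.15, guard=None): straight line of the TCP; ori=None keeps the orientation; speed is the mean speed in m/s. With guard (N) it stops when the force on the tool has changed by that much, and returns True; else False.
- ctrl.goto_joints(angles): joint-space move.
- ctrl.grip(opening): finger opening in m; the grip force is fixed at half the most; returns when the fingers have stopped.
- ctrl.dwell(seconds).
- ctrl.inverse_kinematics(position, orientation): joint angles nearest the present ones, or None.
- ctrl.sense(): the state.
- ctrl.snapshot(name): name is "side" or "top"; returns the picture (384x512x3 uint8, red, green, blue); there is no depth.
- ctrl.camera_model(name): a dict with "K" (3x3 intrinsics, pixels), "k1" (the pictures are not rectified: a ray, as slopes to the right and down, at radius r is drawn at 1 + k1 r^2 times it, then the intrinsics apply), "world_from_camera" (4x4, takes a point from camera to world coordinates). Camera axes: x right, y down, z forward; pixel columns grow to the right and rows downward; lengths in m; the calibration is good to about 2 mm. A picture is of the moment at which its call begins. camera_model takes no time and is no camera call.
A pose or a line that the arm cannot do raises ctrl.IKError and nothing moves.
- ctrl.close_job(): hands the job in; it is judged then, once.
The state is a dict: "clock": time; "joint_pos": joint angles; "joint_vel": joint speeds; "joint_torque": joint torques, N m; "eef_pos": TCP position; "tool_rot": TCP orientation; "force": force on the tool from outside, world axes, zero at the start; "wrist_torque": the same for the moment, N m; "opening": finger opening in m; "grasp_force": force on a finger pad.
Only numpy, scipy, OpenCV 4.12 (cv2) and the standard library are available. Lean on these libraries where they do the work, as an engineer would, in place of code of your own. Each camera call takes 0.05 s, during which the arm holds its last target. There are 200 camera calls.

## Working session

There is one attempt and no reset: what is moved stays moved. The work goes in short steps, each a Python script; the robot and the scene stay as the last script left them, time stands still between calls to the robot, and variables do not carry over. Pictures are saved under pics/ and viewed, at most 11 in all, crops included, and the job is handed in when it is done.

```bash
ls; mkdir -p pics
python3 - <<'E'
from bench import ctrl
import cv2,numpy as np
for n in("side","top"):
    im=ctrl.snapshot(n); np.save(f"pics/{n}0.npy",im); cv2.imwrite(f"pics/{n}0.png",cv2.resize(im[:,:,::-1],(800,600),interpolation=cv2.INTER_CUBIC))
    m=ctrl.camera_model(n); print(n,m["K"],m["k1"],np.round(m["world_from_camera"],3))
print(ctrl.sense()["clock"],ctrl.grasp_offset)
E
```

```text
pics
side [[398.70986123   0.         250.32812949]
 [  0.         398.70986123 194.86379144]
 [  0.           0.           1.        ]] -0.07654218091532947 [[-0.981 -0.138  0.136  0.446]
 [-0.194  0.733 -0.652  0.623]
 [-0.01  -0.666 -0.746  0.74 ]
 [ 0.     0.     0.     1.   ]]
top [[434.15135722   0.         253.49055173]
 [  0.         434.15135722 194.16106788]
 [  0.           0.           1.        ]] -0.1672791797834086 [[ 0.012 -0.988  0.153  0.426]
 [-1.    -0.011  0.008 -0.013]
 [-0.006 -0.153 -0.988  1.122]
 [ 0.     0.     0.     1.   ]]
0.1 0.0187
```

View pics/top0.png

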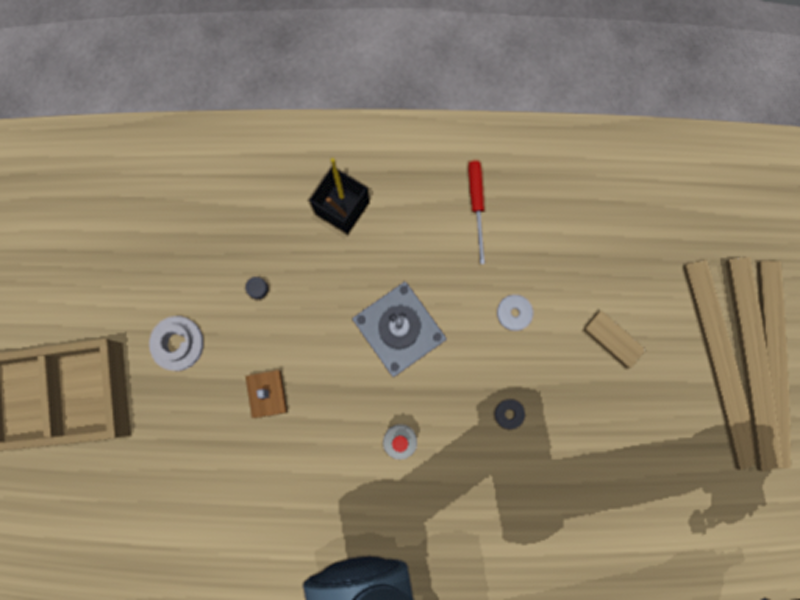

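View pics/side0.png

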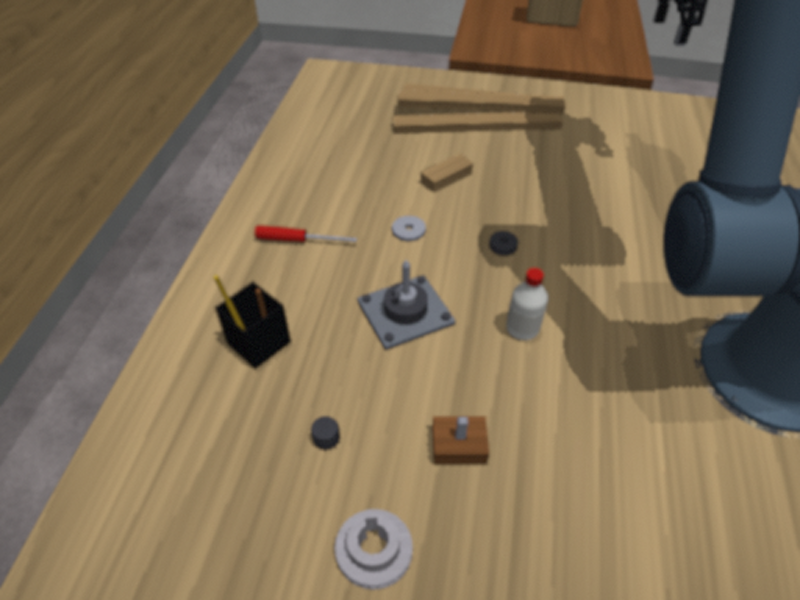

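The top picture shows the pulley at (176,343), the cap (257,288), the key block (266,393), the spindle (400,325), the clamp ring (515,313) and the spacer (510,413). The glue bottle is at (400,443), the pot (340,200) and the offcut (615,340). The side view agrees. Next I'll take close crops for orientations.

```bash
cat > h.py <<'E'
from bench import ctrl
import cv2, numpy as np
def ray(cam,uv):
    m=ctrl.camera_model(cam); T=np.array(m["world_from_camera"])
    p=cv2.undistortPoints(np.array([[uv]],float),np.array(m["K"]),np.array([m["k1"],0,0,0.]))[0,0]
    return T[:3,3],T[:3,:3]@np.array([p[0],p[1],1])
def plane(cam,uv,z):
    o,d=ray(cam,uv); return (o+d*(z-o[2])/d[2])[:2]
def proj(cam,P):
    m=ctrl.camera_model(cam); T=np.linalg.inv(m["world_from_camera"])
    rv=cv2.Rodrigues(T[:3,:3])[0]
    return cv2.projectPoints(np.array([P],float),rv,T[:3,3],np.array(m["K"]),np.array([m["k1"],0,0,0.]))[0][0,0]
def cross(u1,u2):
    (a,d),(b,e)=ray("top",u1),ray("side",u2)
    s=np.linalg.lstsq(np.c_[d,-e],b-a,rcond=None)[0]; P,Q=a+d*s[0],b+e*s[1]
    return (P+Q)/2,np.linalg.norm(P-Q)
def crop(im,uv,r,out):
    u,v=np.round(uv).astype(int); return cv2.resize(im[v-r:v+r,u-r:u+r,::-1],(out,out),interpolation=cv2.INTER_NEAREST)
E
python3 - <<'E'
from h import *
t=np.load("pics/top0.npy");s=np.load("pics/side0.npy")
S=1/1.5625
c=lambda im,u,v,r:crop(im,(u*S,v*S),r,264)
A=np.hstack([c(t,400,325,33),c(t,176,343,22),c(t,266,393,22)])
B=np.hstack([c(s,406,300,33),c(s,374,548,30),c(s,460,438,22)])
cv2.imwrite("pics/c1.png",np.vstack([A,B]))
E
```

```text
(no output)
```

View pics/c1.png

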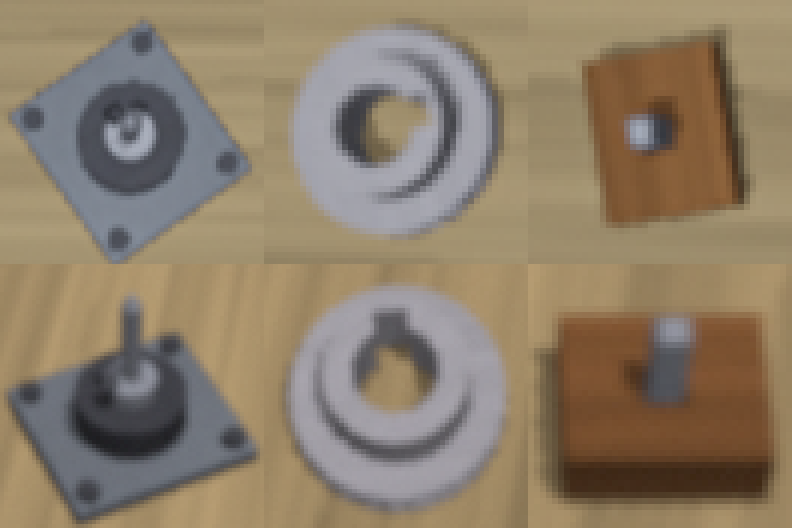

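The crops show the slot to the upper left of the shaft in the top view (yaw about 36°) and the pulley's keyway pointing to −y, slightly +x. The key stands at the block's middle. Now the metric measurements.

```bash
cat >> h.py <<'E'
S=1/1.5625
def blobs(im,c,r,f,amin=6,up=4):
    """contours (image px) of mask f(hsv) in a window, upsampled for subpixel edges"""
    u,v=np.round(c).astype(int); w=im[v-r:v+r,u-r:u+r]
    w=cv2.resize(w,None,fx=up,fy=up,interpolation=cv2.INTER_CUBIC)
    m=f(cv2.cvtColor(w,cv2.COLOR_RGB2HSV).astype(int)).astype(np.uint8)
    cs=cv2.findContours(m,cv2.RETR_EXTERNAL,cv2.CHAIN_APPROX_NONE)[0]
    return [((x[:,0]+.5)/up-.5+np.array([u-r,v-r])) for x in cs if cv2.contourArea(x)>amin*up*up]
def met(cam,pts,z): return np.array([plane(cam,p,z) for p in pts])
def rect(P):
    (c,s,a)=cv2.minAreaRect((P*1000).astype(np.float32)); return np.array(c)/1000,np.round(s,1),round(a,1)
def circ(P):
    A=np.c_[2*P,np.ones(len(P))]; x=np.linalg.lstsq(A,(P**2).sum(1),rcond=None)[0]
    return x[:2],np.sqrt(x[2]+x[0]**2+x[1]**2)
E
python3 - <<'E'
from h import *
t=np.load("pics/top0.npy");s=np.load("pics/side0.npy")
np.set_printoptions(precision=4,suppress=True)
I={"top":t,"side":s}
q=lambda cam,u,v:cv2.cvtColor(I[cam],cv2.COLOR_RGB2HSV)[int(v*S),int(u*S)]
for n,a in dict(plate=("top",375,320),shoulder=("top",400,345),wood=("top",440,270),pul=("top",160,343),pulshad=("top",178,330),block=("top",275,405),blockside=("top",284,395),cap=("top",257,285),ring=("top",505,320),spacer=("top",498,413),woodsh=("top",540,440),keytop=("side",462,420),cap_s=("side",325,428)).items(): print(n,q(*a))
dark=lambda h:h[...,2]<75
grey=lambda h:h[...,1]<70
for cam,uv in (("top",(400,328)),("side",(406,310))):
    print(cam)
    for b in blobs(I[cam],np.array(uv)*S,36,grey,200): print("plate",rect(met(cam,b,.012)),len(b))
    for b in blobs(I[cam],np.array(uv)*S,36,lambda h:h[...,2]<90,4): 
        P=met(cam,b,.012);print("dark",P.mean(0),rect(P)[1],"z36",circ(met(cam,b,.036)))
for nm,cam,uv,z,f,r in (("pul","top",(176,343),.016,grey,25),("pul","side",(374,548),.016,grey,30),("cap","top",(257,288),.03,dark,14),("cap","side",(325,430),.03,dark,18),("ring","top",(515,313),.01,grey,20),("ring","side",(408,228),.01,grey,20),("sp","top",(510,413),.016,lambda h:h[...,2]<60,16),("sp","side",(504,242),.016,lambda h:h[...,2]<60,18)):
    for b in blobs(I[cam],np.array(uv)*S,r,f,30):
        P=met(cam,b,z); print(nm,cam,circ(P),rect(P)[1:])
E
```

```text
plate [107  35 140]
shoulder [112  31  90]
wood [ 20  80 153]
pul [116  14 143]
pulshad [117  16 175]
block [ 15 148 133]
blockside [ 14 149  82]
cap [112  34  83]
ring [112  25 184]
spacer [113  40  58]
woodsh [ 20  83 117]
keytop [118  20 156]
cap_s [115  23  67]
top
plate (array([ 0.5567, -0.0086]), array([123.2, 112.8]), 35.8) 596
dark [ 0.4938 -0.002 ] [7.7 7.7] z36 (array([ 0.4924, -0.0022]), np.float64(0.003592589813382874))
dark [ 0.5438 -0.0711] [7.5 9.3] z36 (array([ 0.5412, -0.0698]), np.float64(0.003961975621546578))
dark [0.5707 0.0539] [9.1 9.1] z36 (array([0.5677, 0.0524]), np.float64(0.004513686675794233))
dark [ 0.5588 -0.0092] [64.9 68.9] z36 (array([ 0.5558, -0.0092]), np.float64(0.03261902983463711))
dark [ 0.6214 -0.0155] [9.2 8.4] z36 (array([ 0.6173, -0.0155]), np.float64(0.004371698312722276))
side
plate (array([ 0.5687, -0.0243]), array([123.3, 159.5]), 35.9) 689
dark [0.571  0.0514] [12.3 15. ] z36 (array([0.5669, 0.0702]), np.float64(0.006654843570826477))Traceback (most recent call last):
  File "<stdin>", line 13, in <module>
  File "h.py", line 27, in met
    def met(cam,pts,z): return np.array([plane(cam,p,z) for p in pts])
                                         ~~~~~^^^^^^^^^
  File "h.py", line 8, in plane
    o,d=ray(cam,uv); return (o+d*(z-o[2])/d[2])[:2]
        ~~~^^^^^^^^
  File "h.py", line 4, in ray
    m=ctrl.camera_model(cam); T=np.array(m["world_from_camera"])
ValueError: time passes only in moves, steps and waits
```

```bash
python3 - <<'E'
s=open("h.py").read()
s=s.replace("def ray(cam,uv):","CM={n:ctrl.camera_model(n) for n in('top','side')}\ndef ray(cam,uv):",1).replace("m=ctrl.camera_model(cam)","m=CM[cam]")
open("h.py","w").write(s)
E
cat > m1.py <<'E'
from h import *
t=np.load("pics/top0.npy");s=np.load("pics/side0.npy")
np.set_printoptions(precision=4,suppress=True)
I={"top":t,"side":s}
dark=lambda h:h[...,2]<100
grey=lambda h:h[...,1]<58
dk=lambda h:(h[...,1]<58)&(h[...,2]<100)
for b in blobs(s,np.array((406,310))*S,36,lambda h:(h[...,1]<58)&(h[...,2]<88),4):
    P=met("side",b,.012);print("dark",P.mean(0),rect(P)[1])
for nm,cam,uv,z,f,r in (("pul","top",(176,343),.016,grey,25),("pul","side",(374,548),.016,grey,30),("cap","top",(257,288),.03,dk,14),("cap","side",(325,430),.03,dk,18),("ring","top",(515,313),.01,grey,20),("ring","side",(408,228),.01,grey,20),("sp","top",(510,413),.016,dk,16),("sp","side",(504,242),.016,dk,18)):
    for b in blobs(I[cam],np.array(uv)*S,r,f,30):
        P=met(cam,b,z); print(nm,cam,*circ(P),rect(P)[:2])
# pulley bore seen at boss top: non-bright pixels inside boss
for cam,uv in(("top",(176,343)),("side",(374,540))):
    for b in blobs(I[cam],np.array(uv)*S,11,lambda h:(h[...,1]>58)|(h[...,2]<115),10):
        P=met(cam,b,.038); print("bore",cam,*circ(P),rect(P))
for cam,uv in(("top",(266,393)),("side",(460,432))):
    for b in blobs(I[cam],np.array(uv)*S,22,lambda h:(h[...,1]>118)&(h[...,2]>95),60):
        print("block",cam,rect(met(cam,b,.028)))
    for b in blobs(I[cam],np.array(uv)*S,14,lambda h:(h[...,1]<60)&(h[...,2]>125),3):
        print("keytop",cam,rect(met(cam,b,.066)),b.mean(0))
E
python3 m1.py
```

```text
dark [0.5482 0.055 ] [63.9  7.8]
dark [0.5711 0.0515] [13.7 12.7]
dark [ 0.4932 -0.0052] [12.9 13.5]
dark [0.6144 0.0139] [ 1.7 45.9]
dark [ 0.6218 -0.0188] [11.1 13.5]
dark [ 0.5571 -0.0271] [ 71.1 100.2]
dark [ 0.5693 -0.0695] [ 6.9 49.4]
pul top [0.5264 0.3639] 0.04749569113404975 (array([0.5265, 0.3639]), array([94.6, 95.7]))
pul side [0.526  0.3658] 0.04681477917632515 (array([0.5258, 0.3656]), array([92.9, 94.7]))
cap top [0.6192 0.2268] 0.01830780412528519 (array([0.6194, 0.2267]), array([38. , 35.1]))
cap side [0.618  0.2356] 0.020654118410265758 (array([0.6182, 0.2357]), array([34.6, 47.1]))
ring top [ 0.5859 -0.201 ] 0.03128828944701173 (array([ 0.586, -0.201]), array([62.3, 63. ]))
ring side [ 0.5857 -0.2004] 0.03279728862852843 (array([ 0.5855, -0.2   ]), array([61.4, 68.9]))
sp top [ 0.4184 -0.1898] 0.024446703505228633 (array([ 0.4183, -0.19  ]), array([48.9, 48.7]))
sp side [ 0.4185 -0.1853] 0.026939355817352795 (array([ 0.4182, -0.1853]), array([46.8, 58.7]))
bore top [0.5269 0.3638] 0.01654328618078301 (array([0.5283, 0.3645]), array([31.4, 36. ]), 50.1)
bore top [0.5265 0.3576] 0.027367266192506567 (array([0.525 , 0.3378]), array([18.2, 53.8]), 85.2)
bore side [0.5266 0.3632] 0.016812884629767117 (array([0.5268, 0.3636]), array([34.1, 32.9]), 65.8)
block top (array([0.4457, 0.2058]), array([70.1, 56.3]), 11.1)
keytop top (array([0.4455, 0.2071]), array([11.6, 10.5]), 2.0) [165.9513 251.5318]
block side (array([0.446 , 0.2057]), array([71.8, 57.5]), 10.6)
keytop side (array([0.4446, 0.2058]), array([11.3, 10.1]), 10.6) [295.9779 268.3015]
```

Both views agree to within about 2 mm: spindle centre (0.557, −0.009), yaw 36°; block (0.4457, 0.2058), yaw 11°. Remaining before moving are the keyway angle and a check of the stud axis.

```bash
cat > m2.py <<'E'
from h import *
t=np.load("pics/top0.npy");s=np.load("pics/side0.npy");I={"top":t,"side":s}
np.set_printoptions(precision=4,suppress=True)
for z in(.06,.08,.1,.114): print("axis pred",z,proj("side",(.557,-.0088,z)),proj("top",(.557,-.0088,z)))
# stud in side view: row-wise grey centre
hs=cv2.cvtColor(s,cv2.COLOR_RGB2HSV).astype(int)
for v in range(166,188,2):
    w=np.clip(95-hs[v,248:274,1],0,None)*1.; w[w<25]=0
    print(v,round((w*np.arange(248,274)).sum()/max(w.sum(),1),2),(w>0).sum(),end=" | ")
print()
# keyway: boss-top ring sampled on circle radius 21 mm (between bore 17.5 and keyway end 25) at z=.038
a=np.radians(np.arange(0,360,6))
for cam in I:
  for c in((.5266,.3638),):
    P=[proj(cam,(c[0]+.0212*np.cos(x),c[1]+.0212*np.sin(x),.038)) for x in a]
    P=np.array(P,np.float32)
    g=cv2.remap(cv2.cvtColor(I[cam],cv2.COLOR_RGB2GRAY),P[:,0],P[:,1],cv2.INTER_LINEAR).ravel()
    h=cv2.remap(cv2.cvtColor(I[cam],cv2.COLOR_RGB2HSV),P[:,0],P[:,1],cv2.INTER_LINEAR)[:,0,1]
    print(cam,list(zip(range(0,360,6),g.tolist(),h.tolist()))[36:60]);
E
python3 m2.py
```

```text
axis pred 0.06 [259.129  183.9145] [255.1084 207.535 ]
axis pred 0.08 [259.1834 177.9595] [255.0903 206.5234]
axis pred 0.1 [259.2393 171.8097] [255.0716 205.4729]
axis pred 0.114 [259.2793 167.3842] [255.058  204.7132]
166 259.52 2 | 168 259.72 5 | 170 259.54 6 | 172 259.52 6 | 174 259.5 6 | 176 261.66 9 | 178 264.98 17 | 180 265.09 17 | 182 262.48 22 | 184 260.31 26 | 186 260.43 26 | 
top [(216, 169, 14), (222, 170, 14), (228, 169, 16), (234, 168, 14), (240, 168, 14), (246, 167, 15), (252, 168, 15), (258, 168, 14), (264, 167, 10), (270, 161, 21), (276, 152, 47), (282, 147, 61), (288, 142, 62), (294, 130, 47), (300, 123, 28), (306, 124, 10), (312, 147, 16), (318, 160, 15), (324, 166, 15), (330, 165, 14), (336, 166, 16), (342, 166, 15), (348, 166, 14), (354, 166, 14)]
side [(216, 162, 11), (222, 164, 12), (228, 164, 11), (234, 163, 11), (240, 162, 11), (246, 161, 12), (252, 162, 12), (258, 162, 12), (264, 151, 12), (270, 120, 13), (276, 95, 13), (282, 90, 13), (288, 89, 14), (294, 89, 13), (300, 95, 11), (306, 124, 11), (312, 153, 10), (318, 160, 10), (324, 161, 10), (330, 161, 10), (336, 162, 11), (342, 163, 12), (348, 164, 11), (354, 166, 10)]
```

```bash
cat >> h.py <<'E'
SP=np.array([.5566,-.0088]); YAW=np.radians(35.9); KEY=np.array([.4450,.2061]); KY=np.radians(10.9); PUL=np.array([.5266,.3640]); PY=np.radians(-71)
def R(a): c,s=np.cos(a),np.sin(a); return np.array([[-s,c,0],[c,s,0],[0,0,-1.]])
def ux(a): return np.array([np.cos(a),np.sin(a)])
def q(xy,z,a): return ctrl.inverse_kinematics(np.r_[xy,z],R(a))
def st(m=""):
    s=ctrl.sense(); print(m,"t",round(s["clock"],2),"p",np.round(s["eef_pos"],4),"F",np.round(s["force"],1),"op",round(s["opening"],4),"gf",np.round(s["grasp_force"],1))
    return s
E
python3 - <<'E'
from h import *
s=st(); print(np.degrees(np.arctan2(*s["tool_rot"][[1,0],1])))
SL=SP+.016*ux(YAW)
for n,xy,a0 in(("key",KEY,KY+np.pi/2),("slot",SL,YAW+np.pi/2),("pul",PUL,PY),("sp",SP,0.)):
  for a in np.arange(-360,361,90 if n in("pul","sp") else 180)*np.pi/180+a0:
    if abs(a)>4:continue
    v=q(xy,.15,a); print(n,round(np.degrees(a)),None if v is None else np.round(v,2))
E
```

```text
t 0.1 p [ 0.1703 -0.5486  0.2305] F [ 0.1  0.2 -0.4] op 0.0857 gf 0.0
-72.76417128810911
key -79 [ 0.3   0.25 -0.31  1.01  0.   -3.03]
key 101 [ 0.3   0.25 -0.31  1.01  0.    0.11]
slot -54 [-0.11  0.4  -0.1   1.07  0.    2.4 ]
slot 126 [-0.11  0.4  -0.1   1.07  0.   -0.74]
pul -161 [ 0.51  0.54  0.13  1.16  0.   -1.4 ]
pul -71 [ 0.51  0.54  0.13  1.16  0.   -2.97]
pul 19 [0.51 0.54 0.13 1.16 0.   1.74]
pul 109 [0.51 0.54 0.13 1.16 0.   0.17]
pul 199 [ 0.51  0.54  0.13  1.16  0.   -1.4 ]
sp -180 [-0.13  0.38 -0.13  1.06  0.   -1.7 ]
sp -90 [-0.13  0.38 -0.13  1.06  0.    3.01]
sp 0 [-0.13  0.38 -0.13  1.06  0.    1.44]
sp 90 [-0.13  0.38 -0.13  1.06  0.   -0.13]
sp 180 [-0.13  0.38 -0.13  1.06  0.   -1.7 ]
```

Run:
```python
from h import *
a=KY+np.pi/2; b=YAW+np.pi/2
g=KEY+.003*ux(KY)
ctrl.movep(np.r_[g,.15],R(a)); st("above")
ctrl.servo_line(np.r_[g,.049],speed=.1,guard=15); st("down")
ctrl.grip(0.0); st("grip")
ctrl.servo_line(np.r_[g,.16],speed=.15); st("lift")
SL=SP+.019*ux(YAW)
ctrl.movep(np.r_[SL,.16],R(b)); st("over slot")
ims={n:ctrl.snapshot(n) for n in("top","side")}
for n in ims: np.save(f"pics/{n}1.npy",ims[n])
c=proj("side",np.r_[SL,.13]); A=crop(ims["side"],c,45,540)
c=proj("top",np.r_[SL,.13]); cv2.imwrite("pics/c2.png",A)
```

```text
above t 2.95 p [0.4484 0.2061 0.1501] F [ 0.1 -0.4  0.5] op 0.0854 gf 0.0
down t 4.11 p [0.4486 0.2068 0.0496] F [ 1.1 -0.   0. ] op 0.0856 gf 0.0
grip t 4.79 p [0.448  0.2068 0.0492] F [-0.5  0.3  2.3] op 0.008 gf 59.8
lift t 5.68 p [0.4473 0.2064 0.1591] F [-0.3  0.1 -1.1] op 0.008 gf 59.5
over slot t 6.63 p [0.571  0.003  0.1591] F [0.3 0.  0.8] op 0.008 gf 59.5
```

View pics/c2.png

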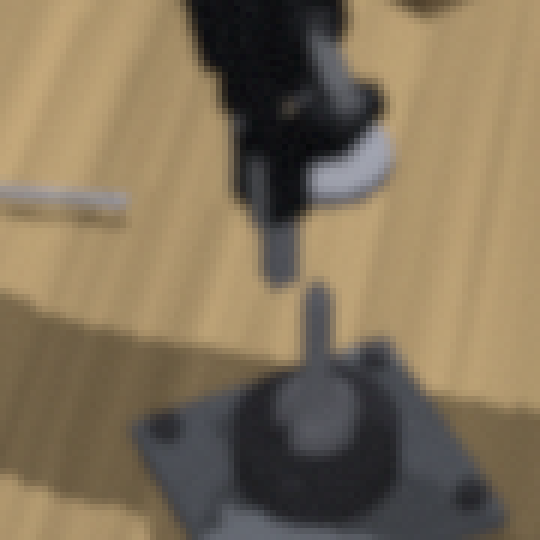

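The side crop shows the key held straight, its lower end at crop (280,287), outward of the stud at (318,290) as intended. Inserting under guard.

Run:
```python
from h import *
s=np.load("pics/side1.npy"); SLK=SP+.016*ux(YAW); c=np.round(proj("side",np.r_[SP+.019*ux(YAW),.13])).astype(int)
print("key end seen",c-45+np.array([280,283])/6-.5+.0,"pred",proj("side",np.r_[SLK,.122]))
SL=SP+.019*ux(YAW)
hit=ctrl.servo_line(np.r_[SL,.095],speed=.1,guard=15); st(f"{hit}")
hit=ctrl.servo_line(np.r_[SL,.0535],speed=.03,guard=12); st(f"{hit}")
```

```text
key end seen [253.16666667 166.66666667] pred [252.96632213 166.97964888]
False t 7.53 p [0.5724 0.0025 0.0956] F [ 0.3 -0.7  0.2] op 0.0081 gf 59.5
False t 9.07 p [0.5722 0.0023 0.0537] F [-0.5  0.3  0.7] op 0.0084 gf 59.5
```

Run:
```python
from h import *
SL=SP+.019*ux(YAW)
hit=ctrl.servo_line(np.r_[SL,.051],speed=.02,guard=10); st(f"{hit}")
ctrl.grip(.03); st()
ctrl.servo_line(np.r_[SL,.2],speed=.2)
# over pulley, off to the side is not needed: take a look from above
a=PY+np.pi
ctrl.movep(np.r_[PUL,.15],R(a)); st("over pulley")
im=ctrl.snapshot("side"); np.save("pics/side2.npy",im); im2=ctrl.snapshot("top")
c=proj("side",np.r_[SP,.05]); A=crop(im,c,30,400)
c=proj("top",np.r_[SP,.05]); B=crop(im2,c,30,400)
cv2.imwrite("pics/c3.png",np.hstack([A,B]))
```

```text
True t 9.28 p [0.5728 0.0023 0.0532] F [-1.9 -0.5  7.5] op 0.0081 gf 60.4
 t 9.62 p [0.572  0.0025 0.0517] F [-0.2 -0.9  0.7] op 0.0297 gf 0.0
over pulley t 11.88 p [0.527  0.363  0.1498] F [ 0.   0.  -0.1] op 0.0301 gf 0.0
```

View pics/c3.png

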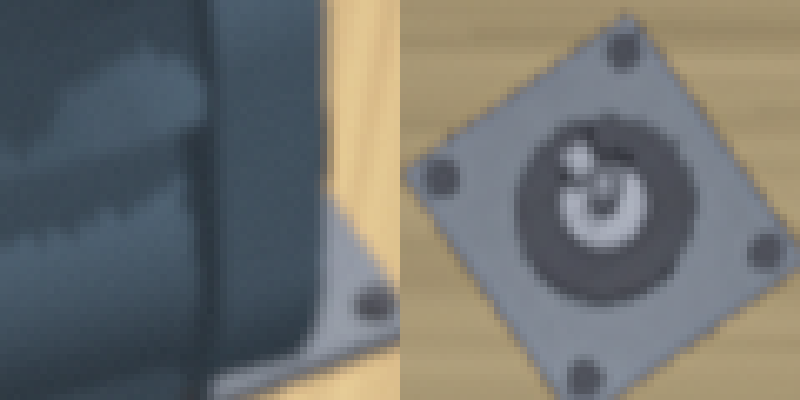

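The top crop shows the bright key end at (578,158) beside the stud at (605,195), and floor contact came at the expected height, so the key is seated. Next I centre the pulley with one cross squeeze, then grip and lift it.

Run:
```python
from h import *
a=PY+np.pi
ctrl.grip(.085)
ctrl.servo_line(np.r_[PUL,.06],ori=R(a-np.pi/2),speed=.12)
print(ctrl.servo_line(np.r_[PUL,.013],speed=.06,guard=12)); st("down")
ctrl.grip(.04); st("sq1"); ctrl.grip(.085)
ctrl.servo_line(np.r_[PUL,.05],speed=.15)
ctrl.servo_line(np.r_[PUL,.051],ori=R(a),speed=.001) if 0 else ctrl.movep(np.r_[PUL,.05],R(a))
print(ctrl.servo_line(np.r_[PUL,.013],speed=.06,guard=12)); st("down")
ctrl.grip(.04); st("sq2")
ctrl.servo_line(np.r_[PUL,.18],speed=.15); st("lift")
im=ctrl.snapshot("side"); c=proj("side",np.r_[PUL,.17]); cv2.imwrite("pics/c4.png",crop(im,c,55,550))
```

```text
False
down t 15.22 p [0.5269 0.3642 0.0134] F [-0.5 -0.8 -0. ] op 0.0848 gf 0.0
sq1 t 15.57 p [0.5272 0.3643 0.0141] F [-0.8 -0.2  5.5] op 0.0583 gf 65.6
False
down t 18.53 p [0.5267 0.3641 0.0131] F [-0.1 -0.3  0.2] op 0.085 gf 0.0
sq2 t 18.89 p [0.5273 0.3647 0.0142] F [-0.4  0.7  5.2] op 0.0582 gf 65.6
lift t 20.16 p [0.5258 0.3635 0.1786] F [-0.4 -0.  -4.1] op 0.0579 gf 64.9
```

View pics/c4.png

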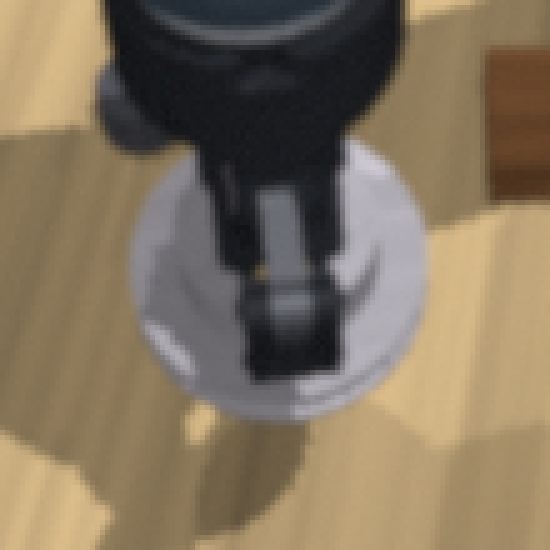

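The side crop shows the pulley level in the grip, centre about (280,290), and the lift force of 4 N matches its weight plus noise. Moving to the spindle, turning it 107°, and lowering with a guard.

Run:
```python
from h import *
a=YAW+np.pi-2*np.pi
ctrl.movep(np.r_[SP,.19],R(a)); st("over")
hit=ctrl.servo_line(np.r_[SP,.10],speed=.1,guard=12); st(f"A {hit}")
if not hit:
    hit=ctrl.servo_line(np.r_[SP,.052],speed=.03,guard=12); st(f"B {hit}")
```

```text
over t 22.35 p [ 0.5566 -0.0084  0.1899] F [ 0.9 -0.3 -4.7] op 0.0583 gf 64.9
A False t 23.4 p [ 0.5573 -0.0088  0.1007] F [ 0.3  0.4 -3.4] op 0.0582 gf 64.9
B False t 25.15 p [ 0.5568 -0.0088  0.0522] F [-0.1  0.7 -3.8] op 0.0581 gf 64.9
```

```bash
cat >> h.py <<'E'
H=np.pi/2
def pick(xy,z,opn,sq=True):
    if sq:
        ctrl.movep(np.r_[xy,z+.07],R(0)); hit=ctrl.servo_line(np.r_[xy,z],speed=.1,guard=12); st(f"down {hit}")
        ctrl.grip(opn-.02); ctrl.grip(.085)
        ctrl.movep(np.r_[xy,z],R(H))
    else:
        ctrl.movep(np.r_[xy,z+.07],R(H)); hit=ctrl.servo_line(np.r_[xy,z],speed=.1,guard=12); st(f"down {hit}")
    ctrl.grip(opn-.02); s=st("grip")
    ctrl.servo_line(np.r_[xy,.17],speed=.2); st("lift")
E
python3 - <<'E'
from h import *
hit=ctrl.servo_line(np.r_[SP,.045],speed=.03,guard=12); s=st(f"C {hit}")
ctrl.grip(.085); st("rel")
ctrl.servo_line(np.r_[SP,.2],speed=.25)
P=np.array([.4183,-.1922])
ctrl.movep(np.r_[P,.12],R(0))
t=ctrl.snapshot("top");s=ctrl.snapshot("side"); np.save("pics/top5.npy",t); np.save("pics/side5.npy",s)
cv2.imwrite("pics/c5.png",np.hstack([crop(t,proj("top",np.r_[SP,.05]),28,400),crop(s,proj("side",np.r_[SP,.06]),32,400)]))
st()
E
```

```text
C True t 25.36 p [ 0.5573 -0.0089  0.0502] F [ 0.4 -0.   5.2] op 0.0581 gf 65.9
rel t 25.75 p [ 0.5555 -0.0087  0.0484] F [ 0.  -0.5  0.2] op 0.0853 gf 0.0
 t 29.41 p [ 0.4184 -0.1921  0.12  ] F [-0.9  0.   0.1] op 0.0849 gf 0.0
```

View pics/c5.png

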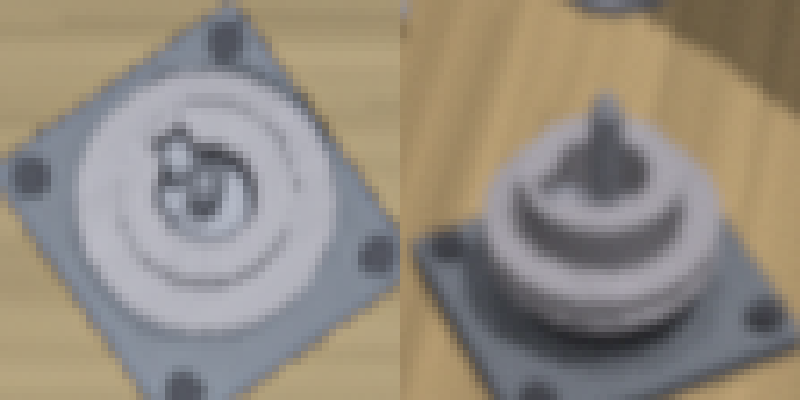

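The crops show the pulley flat on the shoulder with the key in its keyway at (175,150) in the top crop. The contact height fits too. Next is the spacer.

```bash
cat >> h.py <<'E'
def place(dz,zg,zu):
    """zg: TCP height at grip; zu: seat height of underside"""
    ctrl.movep(np.r_[SP,.17],R(H))
    hit=ctrl.servo_line(np.r_[SP,zg+zu+.006],speed=.08,guard=12); st(f"A {hit}")
    if hit: return False
    hit=ctrl.servo_line(np.r_[SP,zg+zu-.004],speed=.03,guard=10); s=st(f"B {hit}")
    return True
E
python3 - <<'E'
from h import *
P=np.array([.4183,-.1922])
hit=ctrl.servo_line(np.r_[P,.002],speed=.15,guard=12); st(f"down {hit}")
ctrl.grip(.03); st("sq"); ctrl.grip(.085)
ctrl.movep(np.r_[P,.002],R(H)); ctrl.grip(.03); st("grip")
ctrl.servo_line(np.r_[P,.16],speed=.2); st("lift")
print(place(0,.002,.074))
im=ctrl.snapshot("side"); cv2.imwrite("pics/c6.png",crop(im,proj("side",np.r_[SP,.09]),40,480))
E
```

```text
down False t 30.34 p [ 0.4189 -0.1926  0.0026] F [-0.1 -0.1 -0.2] op 0.085 gf 0.0
sq t 30.8 p [ 0.4189 -0.1926  0.0032] F [-2.5  0.4  8.5] op 0.0466 gf 61.5
grip t 33.12 p [ 0.4184 -0.192   0.0027] F [-1.9  1.4  8.7] op 0.0474 gf 60.1
lift t 34.06 p [ 0.4175 -0.1917  0.1588] F [-0.5  0.4 -1.9] op 0.0476 gf 61.9
A False t 36.23 p [ 0.5572 -0.0089  0.0826] F [-0.3  1.  -2. ] op 0.0479 gf 61.9
B True t 36.52 p [ 0.5573 -0.0089  0.0768] F [-0.3  0.6  5.2] op 0.0477 gf 62.5
True
```

View pics/c6.png

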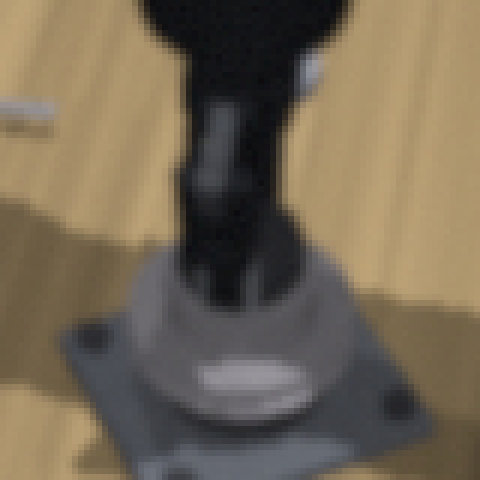

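The side crop shows the spacer down on the boss, gripper around (240,220), and contact came at the right height. Releasing it and fetching the clamp ring.

Run:
```python
from h import *
ctrl.grip(.085); ctrl.servo_line(np.r_[SP,.17],speed=.25)
P=np.array([.5858,-.2015])
pick(P,.001,.06)
print(place(0,.001,.090))
im=ctrl.snapshot("side"); cv2.imwrite("pics/c7.png",crop(im,proj("side",np.r_[SP,.09]),40,480))
```

```text
down False t 39.56 p [ 0.5864 -0.2017  0.0016] F [0.4 0.6 1.2] op 0.0852 gf 0.0
grip t 42.17 p [ 0.5859 -0.2014  0.0021] F [-2.4  1.6  8. ] op 0.0558 gf 61.8
lift t 43.16 p [ 0.5849 -0.2011  0.1684] F [-0.2 -0.3 -2.2] op 0.0559 gf 63.7
A False t 45.02 p [ 0.557  -0.0089  0.0975] F [-0.1 -0.1 -1.7] op 0.0557 gf 63.7
B True t 45.3 p [ 0.5571 -0.0087  0.0922] F [ 0.3 -0.3  4.2] op 0.0557 gf 64.7
True
```

View pics/c7.png

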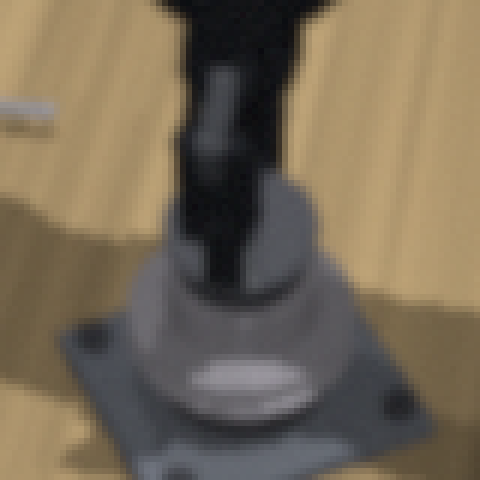

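The crop shows the ring resting level over the spacer at (245,230), contact at the right height. Releasing, then fetching the cap, with a look at the stack before placing it.

Run:
```python
from h import *
ctrl.grip(.085); ctrl.servo_line(np.r_[SP,.18],speed=.25)
P=np.array([.6217,.2287])
pick(P,.006,.037)
s=ctrl.snapshot("side");t=ctrl.snapshot("top")
cv2.imwrite("pics/c8.png",np.hstack([crop(t,proj("top",np.r_[SP,.08]),28,266),crop(s,proj("side",np.r_[SP,.08]),32,266),crop(s,proj("side",np.r_[P,.16]),40,266)]))
```

```text
down False t 48.83 p [0.6223 0.2288 0.0066] F [-0.3  0.1  0.2] op 0.0854 gf 0.0
grip t 51.83 p [0.6221 0.2288 0.0064] F [ 0.4 -0.4  1.7] op 0.0342 gf 60.0
lift t 52.79 p [0.6208 0.2285 0.1684] F [-1.2 -0.4 -1. ] op 0.0342 gf 59.8
```

View pics/c8.png

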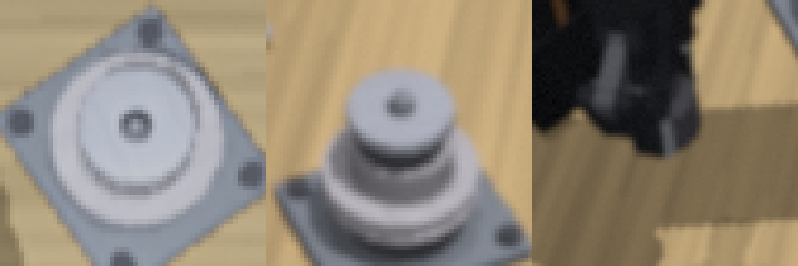

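The crops show the ring flat and central on the stack, stud at (135,125) in the top crop and slightly proud at (400,103) in the side crop. The cap is held upright. Placing it.

Run:
```python
from h import *
ok=place(0,.006,.100)
z=ctrl.sense()["eef_pos"][2]
if ok and z<.1085:
    ctrl.grip(.085); ctrl.servo_line(np.r_[SP,.2],speed=.25)
    ctrl.movep(np.array([.45,-.2,.25]),R(H)); st("clear")
    s=ctrl.snapshot("side"); t=ctrl.snapshot("top")
    cv2.imwrite("pics/c9.png",np.hstack([crop(t,proj("top",np.r_[SP,.08]),30,400),crop(s,proj("side",np.r_[SP,.09]),32,400)]))
```

```text
A False t 54.74 p [ 0.557  -0.0087  0.1124] F [-0.5 -0.2 -1.3] op 0.0345 gf 59.8
B True t 55.04 p [ 0.5574 -0.0088  0.1063] F [-0.5 -0.2  4.3] op 0.0343 gf 60.3
clear t 57.02 p [ 0.4499 -0.1992  0.249 ] F [0.6 0.1 0.7] op 0.0848 gf 0.0
```

View pics/c9.png

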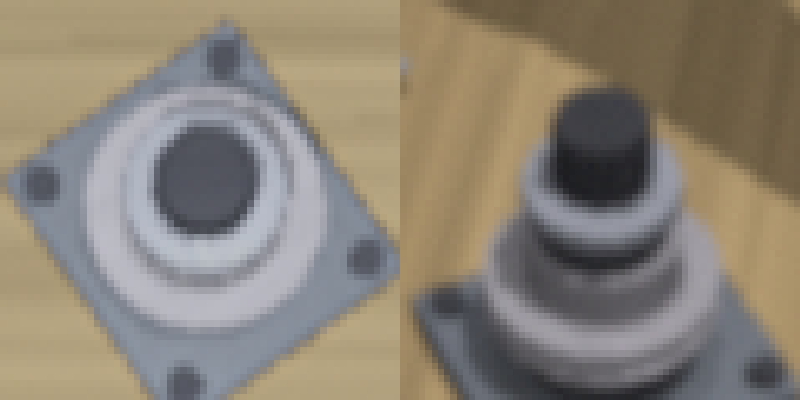

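The full stack stands straight: the cap is at (205,180) in the top crop and (600,145) in the side crop, level on the ring. Handing in.

```bash
python3 -c "
from bench import ctrl
print(ctrl.close_job())"
```

```text
the job is handed in; nothing more can be done
None
```

The belt drive is back together: key, pulley, spacer, clamp ring and cap each went fully home in order, the arm never went near the bystanders, and I handed the job in at about 57 s (no verdict was returned).

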